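# Press a sample tube into the V-cradle of a bench reader

## Robot

A 7-joint arm with a two-finger parallel gripper is mounted at the origin on the work surface. World frame = base frame: x ahead of the robot, y to its left, z up, the work surface at z = 0. Lengths are in m, angles in rad, forces in N, time in s.
With the tool pointing down it reaches from about 0.425 to 0.975 m from the base axis. Payload 16.7 kg.
Tool frame: the origin (TCP) lies at the very end of the fingers, on their centre line; the grasp point (between the pads) lies 19 mm behind it; y points along the fingers, x is the direction in which the jaws open and shut, and the axes are right-handed (so a half turn about y gives the same grasp; the last joint's range is limited). The gripper opens to 85 mm and grips with 20 to 120 N. Pads are 22 mm wide; open, the fingers measure 114 mm over their backs; the gripper's body (76 mm by 85 mm) begins 54 mm behind the grasp point. The pads swing forward as they close: fully open they stand 13 mm farther back than shut.
Start: joints at [1.099, 0.426, 0.074, 1.606, -0.034, 1.111, -0.067], TCP at [0.213, -0.64, 0.231] pointing down, gripper open.
Joint ranges: [-2.85, 2.85], [-0.5, 2.14], [-1.23, 1.37], [0.21, 2.46], [-1.02, 4.16], [0.16, 2.05], [-2.73, 2.73]. Speed limits (rad/s): [1.89, 1.89, 2.39, 2.39, 3.01, 3.01, 3.01].

## Interface

Orientations are given as a rotation vector (axis times angle).
In Python, from cell import manip, eyes gives the robot as it stands.
- The arm moves only by the tool play_rows, never from a script. Its argument "commands" is a list of rows, each an object with "gripper": the closure in counts, from 0 (fully open) to 255 (shut); "dp": the shift along the tool's x, y, z in m, a list of three; "dr": the turn, a rotation vector about the tool's x, y, z in rad, a list of three. In form: [{"gripper": gripper, "dp": [tx, ty, tz], "dr": [rx, ry, rz]}, ...]. A call has exactly 8 rows; each row is the pose to reach, as a shift and turn from the pose measured when the call began, along the tool's axes at that moment; what a row does not reach only later rows make up. A row lasts 1/10 s, in which the tool goes at most 50 mm and 8.59 degrees, less where a joint would pass 70% of its speed; a pose out of reach is approached as far as the arm can. A call with a gripper value outside its range is refused whole. The fingers move at their own pace and stop on an object; the grip force is fixed at half the most. Time passes only in rows, so rows that repeat a pose let the fingers close, or fill a call up. It gives the time, the measured TCP pose, the force and the opening at its end, in the units of the state.
- manip.get_state(): the state, without advancing time (a new reading comes with each control period).
- eyes.read_camera(name): name is "scene" or "top" or "wrist"; returns a dict with "image" (480x640x3 uint8, red, green, blue), "mtx" (3x3 intrinsics, pixels), "dist_coeffs" ([k1, k2, p1, p2, k3] as OpenCV has them; the pictures are not rectified), "R" (3x3) and "t" (3): a world point X has camera coordinates R X + t; the wrist camera has in their place "T_tool_cam" (4x4, takes a point from camera to tool coordinates, whose origin is the TCP and whose axes are the tool frame's). Camera axes: x right, y down, z forward; pixel columns grow to the right and rows downward; lengths in m; the calibration is good to about 2 mm. A picture is of the moment at which its call begins: read the wrist's pose just before it. There is no depth.
- manip.close_job(): hands the job in, once; it reports no verdict.
The state is a dict: "t": time; "joint_pos": joint angles; "dq": joint speeds; "tau": joint torques, N m; "tcp_pos": TCP position; "tool_rot": TCP orientation; "ft_force": force on the tool from outside, world axes, zero at the start; "torque": the same for the moment, N m; "finger_gap": opening from 0.0 (shut) to 1.0 (fully open).
Only numpy, scipy, OpenCV 4.12 (cv2) and the standard library are available. Lean on these libraries where they do the work, as an engineer would, in place of code of your own. Each camera call takes 0.05 s, during which the arm holds its last target.

## Task

Read the red-capped sample tube: pick it up from its rest, lay it in the blue V of the bench reader's cradle with its cap pointing away from the yellow end stop and its foot right up against that stop, and press it gently straight down so that it sits snugly on both sides of the V and the spring-loaded cradle goes down at least half its travel. The program finishes while the gripper is still holding the tube pressed down like that: do not let go at the end. Leave the blue-capped tube, the sample pot and the stack of dishes where they are.

Things in the scene. Friction and masses are not known exactly. Their poses are not given: they have to be found in the camera images.
- red_tube_center (a point): centre of the barrel (on its axis, half-way along) of the red-capped sample tube lying level on a white rest, axis 33 mm above the table. Rigid white barrel, 30 mm diameter, 100 mm long, paper label round its middle, about 70 g. x axis runs along the tube from the flat foot (x = -50 mm) to the cap; the tube may be rolled about x
- red_cap (a point): centre of the red cap of that tube, on the axis, 56 mm from the barrel's centre; cap 36 mm in diameter, 18 mm long (from 47 to 65 mm)
- rest_red: fixed white rest under the red-capped tube, 90 x 50 mm, origin on the table under the barrel's centre, x along the tube. Base 4 mm thick; two saddles, tops 23 mm above the table, carry the tube 29 to 43 mm either side of the centre, so the middle 58 mm is free for fingers
- reader: the bench reader's white housing, 190 x 115 x 40 mm, fixed to the table under the cradle; origin on the table under cradle_seat, x axis along the V
- cradle_seat (a point): point on the reader's cradle where the centre of the tube's barrel lies when seated in the V with its foot against the end stop; moves down with the cradle, 96 mm above the table while the cradle is up. x axis level along the V, away from the end stop (towards where the cap goes); y across the V; z up
- stop_face (a point): centre of the end stop's face, a yellow upright plate on the cradle, 40 mm wide, 12 mm thick, with a small black window; 50 mm from cradle_seat along -x; the plate's top is 10 mm above this point
- cradle (a joint): how far the spring-loaded cradle is pressed straight down, m: 0 up (at rest, also with the tube lying in it), 0.012 fully down. The push on the tube is about 2 N to start it, 6 to 7 N at half travel (0.006), 11 N fully down
- v_left (a point): blue 45-degree faces on the +y side of the cradle's 90-degree V, open at the top: two (cradle_c0, cradle_c1), 27 to 41 mm either side of cradle_seat along x, top edges 4 mm below its height. Between them a 54 mm gap is free for fingers, down to the cradle's plate 34 mm below cradle_seat. This point: on the +y contact line, 10.6 mm below and beside cradle_seat
- v_right (a point): the same on the -y side of the V: the point on the contact line of the like blue faces there (cradle_c2, cradle_c3)
- blue_tube_center (a point): centre of a second tube of the same shape with a blue cap on a rest of its own; to be left alone
- pot_center (a point): centre (31 mm up) of a loose sample pot, 62 mm in diameter, 62 mm tall, reddish brown with a red lid; to be left alone
- dishes_center (a point): centre (19 mm up) of a loose stack of three white dishes, 90 mm in diameter, 38 mm tall; to be left alone
Not all that is in view belongs to the job. There is more than one size of the reader; the job needs the largest.

How it is judged:
On the way, in this order (a step that is already met when the one before it is completed fails the run):
1. the red-capped tube is lifted clear of its rest (height (world z) of red_tube_center above 0.07 m and contact force between the fingers and red_tube above 0.5 N), for 0.1 s.
2. the tube lies in the V, cap away from the end stop (distance between red_tube_center and cradle_seat below 0.02 m and x of red_cap in the frame of cradle_seat above 0.04 m and z of red_tube_center in the frame of cradle_seat below 0.004 m), for 0.1 s.
At the end, for the whole second after the job is handed in: held pressed in the V: barrel centre within 3 mm of the seat along the V (foot at the stop), 2 mm across, at most 2 mm high, axis within 0.04 rad, cap away from the stop; over 0.4 N on a face of either side of the V, fingers on the tube with over 2 N, cradle down over 5 of 12 mm (x of red_tube_center in the frame of cradle_seat between -0.003 and 0.003 m and y of red_tube_center in the frame of cradle_seat between -0.002 and 0.002 m and z of red_tube_center in the frame of cradle_seat below 0.002 m and x of red_cap in the frame of cradle_seat above 0.04 m and angle between the x axis of red_tube_center and the x axis of cradle_seat, either way round below 0.04 rad and value of joint cradle above 0.005 m and (contact force between red_tube and cradle_c0 above 0.4 N or contact force between red_tube and cradle_c1 above 0.4 N) and (contact force between red_tube and cradle_c2 above 0.4 N or contact force between red_tube and cradle_c3 above 0.4 N) and contact force between the fingers and red_tube above 2 N); the arm keeps its last pose, push and grip.
It fails at once if the blue-capped tube is disturbed (moved over 15 mm) (distance of blue_tube_center from where it was at the start of the episode above 0.015 m).
It fails at once if the sample pot is disturbed (moved over 20 mm) (distance of pot_center from where it was at the start of the episode above 0.02 m).
It fails at once if the stack of dishes is disturbed (moved over 20 mm) (distance of dishes_center from where it was at the start of the episode above 0.02 m).
It fails at once if the tube is pushed hard into the V (over 40 N on one of its four faces) (contact force between red_tube and cradle_c0 above 40 N or contact force between red_tube and cradle_c1 above 40 N or contact force between red_tube and cradle_c2 above 40 N or contact force between red_tube and cradle_c3 above 40 N).
It also fails if it takes over 45 s, if anything falls off the work surface, if the arm or the gripper's body presses on something with over 40 N, if the wrist force passes 120 N, or if a joint passes its speed limit or range.

## Working session

There is one attempt and no reset: what is moved stays moved. The work goes in short steps, Python scripts to look and compute and a tool call to move; the robot and the scene stay as the last step left them, time stands still between calls to the robot, and variables do not carry over. Pictures are saved under pics/ and viewed, and the job is handed in when it is done.

Besides the shell and the picture viewer there is one more tool, called after ">>>" as name(argument=value, ...) on one line, values as JSON. play_rows: Moves the arm, as the interface text tells. Its arguments: {"type":"object","properties":{"commands":{"type":"array"}},"required":["commands"]}

```bash
ls; mkdir -p pics
python3 - <<'E'
from cell import manip, eyes
import cv2,numpy as np
s=manip.get_state()
for k in s: print(k,np.round(s[k],4))
for n in ["scene","top","wrist"]:
    c=eyes.read_camera(n); cv2.imwrite(f"pics/{n}0.png",c["image"][:,:,::-1])
    print(n,{k:np.round(v,4).tolist() for k,v in c.items() if k!="image"})
E
```

```text
pics
t 0.0
joint_pos [ 1.0995  0.4267  0.0739  1.6066 -0.0341  1.1108 -0.0671]
dq [ 0.0009  0.0016  0.0002  0.0001  0.0009 -0.0005 -0.0009]
tau [-1.70000e-03 -9.49831e+01  3.76010e+00 -4.63510e+01  1.92000e-02
  1.00000e-02  1.00000e-04]
tcp_pos [ 0.2133 -0.64    0.2306]
tool_rot [-1.3437  0.9699 -0.968 ]
ft_force [-0.4398 -0.0235 -0.2329]
torque [ 0.0252  0.0488 -0.0215]
finger_gap 1.001
scene {'mtx': [[524.5687, 0.0, 320.8775], [0.0, 524.5687, 247.7208], [0.0, 0.0, 1.0]], 'dist_coeffs': [-0.0392, 0.0, 0.0, 0.0, 0.0], 'R': [[0.8073, 0.5901, -0.0105], [0.3345, -0.472, -0.8157], [-0.4862, 0.655, -0.5784]], 't': [-0.4896, -0.0926, 1.256]}
top {'mtx': [[608.9457, 0.0, 320.698], [0.0, 608.9457, 242.4553], [0.0, 0.0, 1.0]], 'dist_coeffs': [-0.1576, 0.0, 0.0, 0.0, 0.0], 'R': [[-0.0001, -1.0, 0.0007], [-0.984, 0.0, -0.1781], [0.1781, -0.0007, -0.984]], 't': [0.0587, 0.5506, 1.1221]}
wrist {'mtx': [[369.729, 0.0, 319.6473], [0.0, 369.729, 238.5879], [0.0, 0.0, 1.0]], 'dist_coeffs': [0.0143, 0.0, 0.0, 0.0, 0.0], 'T_tool_cam': [[1.0, 0.0007, 0.0007, -0.0001], [-0.0004, -0.324, 0.946, -0.1419], [0.0009, -0.946, -0.324, 0.0845], [0.0, 0.0, 0.0, 1.0]]}
```

View pics/scene0.png

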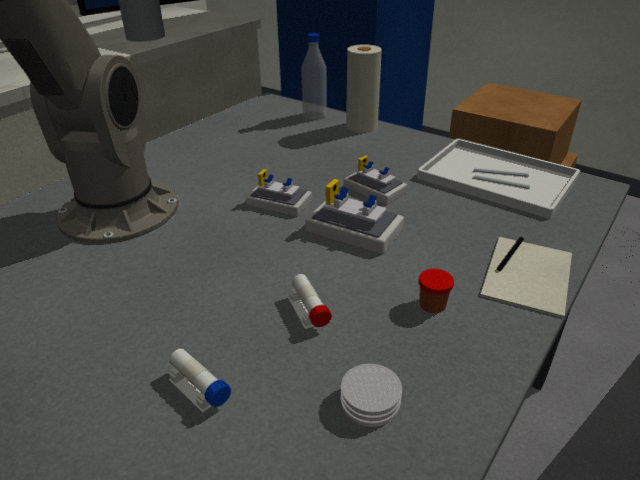

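View pics/top0.png

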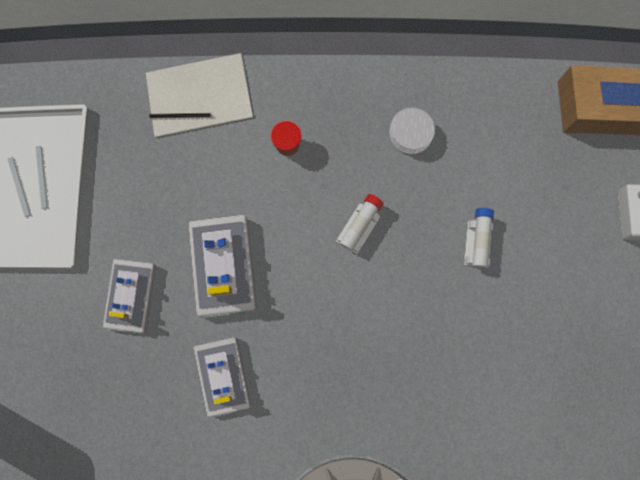

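View pics/wrist0.png

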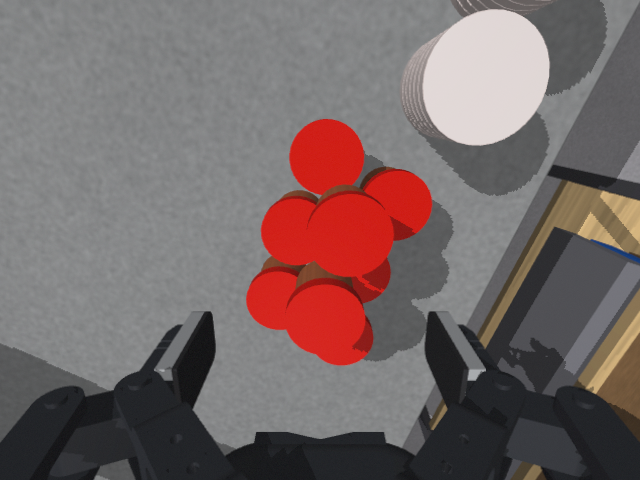

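Candidates, top-view pixels:
- **Tube:** red-capped tube (360,223), blue-capped tube (480,238), pot with red lid (286,137). The red pile in the wrist view is off the job.
- **Reader:** three in view, at (222,265), (128,296) and (222,377). 

I choose the red-capped tube and the largest reader, (222,265), and will check both in close crops.

Run:
```python
import cv2
t=cv2.imread("pics/top0.png");s=cv2.imread("pics/scene0.png")
a=cv2.resize(t[180:270,310:410],(400,360),interpolation=cv2.INTER_CUBIC)
b=cv2.resize(t[205:325,172:272],(400,480),interpolation=cv2.INTER_CUBIC)
c=cv2.resize(s[170:260,295:415],(400,300),interpolation=cv2.INTER_CUBIC)
d=cv2.resize(s[260:340,270:350],(300,300),interpolation=cv2.INTER_CUBIC)
import numpy as np
im=np.zeros((600,800,3),np.uint8)
im[:240,:267]=cv2.resize(a,(267,240));im[:480,280:680]=b
cv2.imwrite("pics/crop1.png",im[:480])
im[:]=0;im[:300,:400]=c;im[:300,400:700]=d;cv2.imwrite("pics/crop2.png",im[:300])
```

```text
(no output)
```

View pics/crop1.png

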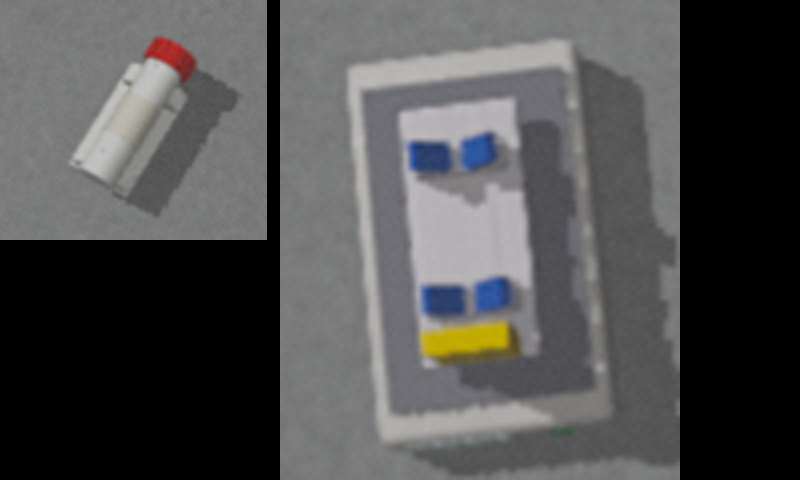

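View pics/crop2.png

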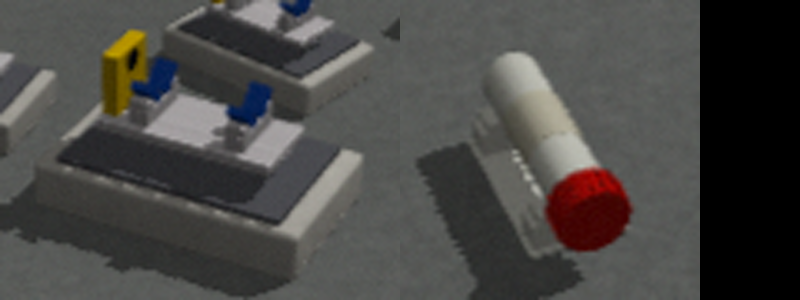

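```bash
cat > h.py <<'E'
import cv2,numpy as np
from cell import manip,eyes
from scipy.spatial.transform import Rotation as Ro
def cam(n):
    s=manip.get_state(); c=eyes.read_camera(n)
    if n=="wrist":
        T=np.array(c["T_tool_cam"]);Rt=Ro.from_rotvec(s["tool_rot"]).as_matrix()
        Rwc=Rt@T[:3,:3];o=Rt@T[:3,3]+np.array(s["tcp_pos"])
    else:
        Rwc=np.array(c["R"]).T;o=-Rwc@np.array(c["t"])
    c["Rwc"]=Rwc;c["o"]=o;return c
def rays(c,px):
    p=cv2.undistortPoints(np.float64(px).reshape(-1,1,2),np.array(c["mtx"]),np.array(c["dist_coeffs"])).reshape(-1,2)
    return np.c_[p,np.ones(len(p))]@c["Rwc"].T
def onz(c,px,z):
    d=rays(c,px);return c["o"]+d*((z-c["o"][2])/d[:,2])[:,None]
def proj(c,X):
    R=c["Rwc"].T;return cv2.projectPoints(np.float64(X).reshape(-1,3),cv2.Rodrigues(R)[0],-R@c["o"],np.array(c["mtx"]),np.array(c["dist_coeffs"]))[0].reshape(-1,2)
def tri(cs,pxs):
    A=np.zeros((3,3));b=np.zeros(3)
    for c,p in zip(cs,pxs):
        d=rays(c,[p])[0];d/=np.linalg.norm(d);M=np.eye(3)-np.outer(d,d);A+=M;b+=M@c["o"]
    return np.linalg.solve(A,b)
def hsv(c): return cv2.cvtColor(c["image"],cv2.COLOR_RGB2HSV)
def mask(c,col):
    h=hsv(c)
    if col=="red": return cv2.inRange(h,(0,150,60),(6,255,255))|cv2.inRange(h,(174,150,60),(180,255,255))
    if col=="blue": return cv2.inRange(h,(108,130,40),(128,255,255))
    if col=="yellow": return cv2.inRange(h,(20,150,60),(35,255,255))
def blobs(m,amin=15):
    n,l,st,ce=cv2.connectedComponentsWithStats(m)
    return [(st[i][4],np.round(ce[i],1),st[i][:4]) for i in range(1,n) if st[i][4]>=amin],l
E
python3 - <<'E'
from h import *
t=cam("top");s=cam("scene")
for n,c in(("top",t),("scene",s)):
  for col in("red","blue","yellow"):
    print(n,col); [print("  ",a,b.tolist(),d.tolist()) for a,b,d in blobs(mask(c,col))[0]]
E
```

```text
top red
   707 [285.8, 135.7] [271, 121, 30, 30]
   129 [373.9, 200.3] [365, 194, 17, 15]
top blue
   39 [607.7, 84.7] [602, 83, 16, 7]
   32 [629.7, 84.8] [621, 84, 19, 4]
   132 [484.0, 212.1] [475, 208, 18, 10]
   49 [221.0, 242.4] [218, 239, 8, 8]
   53 [208.9, 243.5] [205, 241, 9, 6]
   50 [224.5, 278.1] [221, 275, 8, 7]
   54 [212.0, 279.5] [208, 277, 9, 6]
   20 [119.2, 280.0] [116, 278, 7, 5]
   16 [127.9, 281.3] [126, 279, 5, 5]
   18 [115.3, 305.6] [112, 304, 7, 4]
   17 [123.9, 306.8] [122, 305, 5, 4]
   19 [219.9, 363.4] [218, 362, 5, 4]
   19 [210.7, 365.2] [208, 364, 7, 4]
   21 [225.0, 389.6] [223, 388, 5, 5]
   20 [216.3, 391.4] [213, 390, 7, 4]
top yellow
   154 [218.8, 289.8] [208, 286, 23, 9]
   60 [116.8, 314.5] [109, 312, 18, 6]
   70 [221.9, 399.6] [214, 397, 17, 7]
scene red
   684 [436.4, 280.5] [419, 268, 35, 26]
   375 [319.9, 315.5] [309, 305, 23, 22]
scene blue
   4647 [403.7, 58.7] [375, 0, 59, 131]
   118 [313.0, 36.6] [307, 32, 13, 11]
   33 [368.5, 165.0] [363, 162, 10, 7]
   34 [384.5, 170.9] [380, 168, 9, 7]
   33 [269.2, 178.3] [265, 175, 8, 8]
   38 [287.7, 181.9] [283, 178, 9, 8]
   89 [341.9, 193.3] [335, 187, 13, 13]
   93 [370.2, 200.8] [363, 195, 14, 13]
   508 [217.3, 392.8] [205, 380, 26, 27]
scene yellow
   93 [362.2, 162.1] [358, 155, 10, 16]
   101 [262.0, 176.8] [258, 169, 9, 17]
   232 [331.5, 190.7] [326, 179, 13, 26]
```

Run:
```python
from h import *
t=cam("top")
cap=onz(t,[[373.9,200.3]],.04)[0]
# barrel edges from crop: scale 2.67 , origin (310,180)
f=onz(t,[[310+100/2.67,180+170/2.67]],.04)[0]
print(cap,f,np.degrees(np.arctan2(*(cap-f)[1::-1])))
b=onz(t,[[221,242.4],[208.9,243.5],[224.5,278.1],[212,279.5]],.085)
print(b.mean(0)); d=(b[0]+b[1]-b[2]-b[3])/2; print(d,np.degrees(np.arctan2(d[1],d[0])))
print(onz(t,[[218.8,289.8]],.106))
print(onz(t,[[285.8,135.7]],.062),onz(t,[[412,130]],.038),onz(t,[[481,230]],.033))
s=manip.get_state();print(Ro.from_rotvec(s["tool_rot"]).as_matrix().round(3))
```

```text
[ 0.63665777 -0.04604567  0.04      ] [0.54994883 0.00678423 0.04      ] -31.353057437471758
[0.50949907 0.25268859 0.085     ]
[0.06751997 0.00815076 0.        ] 6.883226631196822
[[0.45314965 0.24351775 0.106     ]]
[[0.76274657 0.12762198 0.062     ]] [[ 0.78461511 -0.12663629  0.038     ]] [[ 0.57868546 -0.25891357  0.033     ]]
[[ 0.316 -0.     0.949]
 [-0.949  0.     0.316]
 [-0.    -1.    -0.   ]]
```

The crops confirm both choices. In the top crop the red cap is at (374,200) and the foot near (347,244). The largest reader has its yellow stop at (219,290) and its V blocks at y≈243 and y≈279. Next I move over the tube for a wrist look.

>>> play_rows(commands=[{"gripper": 0, "dp": [-0.472, 0.03, 0.554], "dr": [0, 0.867, 0]}, {"gripper": 0, "dp": [-0.472, 0.03, 0.554], "dr": [0, 0.867, 0]}, {"gripper": 0, "dp": [-0.472, 0.03, 0.554], "dr": [0, 0.867, 0]}, {"gripper": 0, "dp": [-0.472, 0.03, 0.554], "dr": [0, 0.867, 0]}, {"gripper": 0, "dp": [-0.472, 0.03, 0.554], "dr": [0, 0.867, 0]}, {"gripper": 0, "dp": [-0.472, 0.03, 0.554], "dr": [0, 0.867, 0]}, {"gripper": 0, "dp": [-0.472, 0.03, 0.554], "dr": [0, 0.867, 0]}, {"gripper": 0, "dp": [-0.472, 0.03, 0.554], "dr": [0, 0.867, 0]}])

```text
t: 1.1
tcp_pos: [0.4098, -0.3158, 0.216]
tool_rot: [-0.898, 1.6, -1.6]
ft_force: [1.2, -0.3, -0.5]
finger_gap: 1.006
```

```bash
cat >> h.py <<'E'
def go(target,heading=None):
    "print dp,dr for the TCP target (world) with tool down, tool z heading in deg"
    s=manip.get_state();R=Ro.from_rotvec(s["tool_rot"]).as_matrix()
    p=np.array(s["tcp_pos"])
    if heading is None: heading=np.degrees(np.arctan2(R[1,2],R[0,2]))
    a=np.radians(heading);z=np.array([np.cos(a),np.sin(a),0]);y=np.array([0,0,-1.]);x=np.cross(y,z)
    Rt=np.c_[x,y,z]
    print("t",s["t"],"tcp",p.round(4),"hdg",np.degrees(np.arctan2(R[1,2],R[0,2])).round(2),"F",np.round(s["ft_force"],2),"gap",round(float(s["finger_gap"]),3))
    print("dp",(R.T@(np.array(target)-p)).round(4),"dr",Ro.from_matrix(R.T@Rt).as_rotvec().round(4))
E
python3 -c "
from h import *
go([.589,-.017,.2],-31.3)"
```

```text
t 1.1 tcp [ 0.4098 -0.3158  0.216 ] hdg -31.35 F [ 1.17 -0.34 -0.46] gap 1.006
dp [-0.3484  0.0161 -0.0025] dr [-0.0002 -0.0009 -0.0002]
```

>>> play_rows(commands=[{"gripper": 0, "dp": [-0.348, 0.016, -0.002], "dr": [0, 0, 0]}, {"gripper": 0, "dp": [-0.348, 0.016, -0.002], "dr": [0, 0, 0]}, {"gripper": 0, "dp": [-0.348, 0.016, -0.002], "dr": [0, 0, 0]}, {"gripper": 0, "dp": [-0.348, 0.016, -0.002], "dr": [0, 0, 0]}, {"gripper": 0, "dp": [-0.348, 0.016, -0.002], "dr": [0, 0, 0]}, {"gripper": 0, "dp": [-0.348, 0.016, -0.002], "dr": [0, 0, 0]}, {"gripper": 0, "dp": [-0.348, 0.016, -0.002], "dr": [0, 0, 0]}, {"gripper": 0, "dp": [-0.348, 0.016, -0.002], "dr": [0, 0, 0]}])

```text
t: 1.9
tcp_pos: [0.5914, -0.0103, 0.1996]
tool_rot: [-0.901, 1.595, -1.592]
ft_force: [-0.9, -0.4, -0.3]
finger_gap: 1.001
```

```bash
python3 -c "
from h import *
go([.589,-.017,.2],-31.3)
c=cam('wrist'); cv2.imwrite('pics/w1.png',c['image'][:,:,::-1]); np.save('w1.npy',[c],allow_pickle=True)
print(blobs(mask(c,'red'),50)[0])
print(proj(c,[[.589,-.017,.033]]))
"
```

```text
t 1.9 tcp [ 0.5914 -0.0103  0.1996] hdg -30.89 F [-0.86 -0.35 -0.26] gap 1.001
dp [ 0.007  -0.0004  0.0014] dr [ 0.0006  0.0071 -0.003 ]
[(np.int32(6111), array([ 38. , 117.5]), array([ 0, 72, 84, 90], dtype=int32)), (np.int32(1126), array([329.4, 148.1]), array([307, 136,  46,  26], dtype=int32))]
[[329.04120716 213.42762678]]
```

View pics/w1.png

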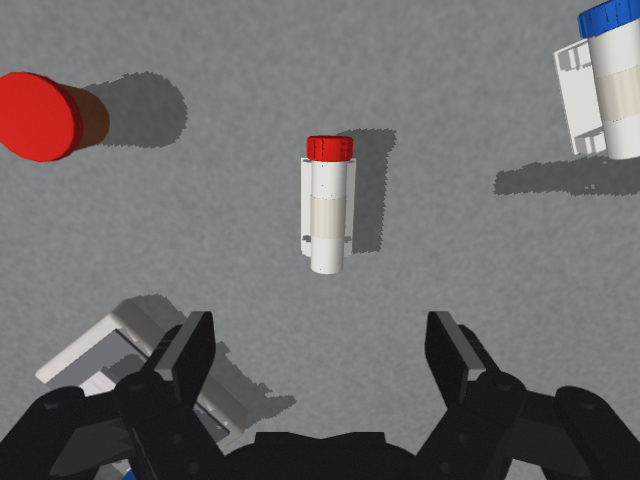

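Run:
```python
from h import *
c=cam("wrist");im=c["image"].astype(int);go([.589,-.017,.2],-31.3)
m=mask(c,"red");m[:,:200]=0
# barrel edges per row via brightness gradient
g=cv2.GaussianBlur(cv2.cvtColor(c["image"],cv2.COLOR_RGB2GRAY),(3,3),0)
for r in (140,150,170,180,190,200,210,220,230,262,266):
    row=g[r].astype(int);print(r,row[298:358:2].tolist())
for col in (320,327,333):
    print(col,[tuple(im[r,col]) for r in range(130,165,3)][:0],"G",g[130:280,col].tolist())
s=hsv(c)[:,:,1]; print("S",s[130:280,329].tolist())
```

```text
t 2.0 tcp [ 0.5894 -0.0163  0.1996] hdg -31.21 F [-0.87 -1.08 -0.36] gap 0.998
dp [ 0.0008 -0.0004  0.    ] dr [ 0.0004  0.0015 -0.    ]
140 [127, 126, 85, 66, 72, 71, 75, 78, 80, 66, 72, 78, 76, 74, 73, 71, 69, 66, 62, 58, 56, 56, 48, 46, 50, 77, 85, 87, 87, 85]
150 [129, 126, 86, 69, 74, 69, 77, 84, 89, 71, 70, 83, 82, 80, 77, 76, 73, 69, 60, 54, 54, 64, 49, 47, 53, 80, 87, 86, 84, 84]
170 [219, 219, 219, 219, 204, 199, 214, 220, 223, 224, 224, 224, 223, 221, 216, 208, 198, 188, 171, 152, 134, 118, 136, 148, 147, 148, 133, 86, 85, 84]
180 [219, 220, 220, 220, 205, 201, 215, 221, 223, 223, 223, 223, 223, 221, 215, 207, 197, 185, 167, 146, 130, 118, 138, 147, 147, 148, 124, 90, 88, 87]
190 [219, 220, 220, 220, 206, 202, 216, 222, 223, 223, 223, 223, 223, 220, 214, 205, 195, 181, 163, 143, 127, 119, 143, 148, 148, 147, 109, 86, 86, 85]
200 [218, 220, 220, 215, 187, 192, 208, 208, 208, 216, 213, 213, 206, 196, 190, 189, 176, 165, 146, 127, 116, 109, 138, 147, 147, 147, 108, 90, 90, 89]
210 [218, 220, 220, 215, 187, 192, 208, 212, 214, 218, 215, 211, 211, 203, 196, 187, 174, 163, 144, 1
[... 2708 characters left out ...]
150, 150, 150, 149, 148, 148, 148, 148, 148, 147, 145, 145, 146, 147, 146, 145, 145, 145, 145, 143, 141, 142, 143, 141, 136, 134, 134, 134, 133, 133, 132]
S [4, 2, 8, 6, 4, 4, 83, 204, 200, 223, 224, 220, 223, 224, 225, 228, 224, 224, 220, 222, 222, 222, 222, 229, 225, 222, 225, 227, 220, 219, 217, 221, 216, 8, 5, 7, 6, 6, 5, 6, 6, 7, 6, 5, 6, 8, 6, 6, 6, 5, 6, 5, 5, 6, 6, 5, 5, 6, 8, 5, 5, 5, 6, 8, 6, 6, 5, 5, 6, 8, 23, 24, 23, 25, 23, 24, 24, 22, 24, 21, 21, 21, 21, 22, 22, 24, 22, 22, 21, 24, 22, 22, 23, 24, 21, 24, 24, 24, 24, 24, 24, 24, 24, 24, 23, 24, 24, 24, 24, 15, 7, 7, 5, 6, 7, 7, 6, 6, 6, 7, 6, 7, 7, 6, 7, 7, 8, 6, 6, 6, 6, 6, 6, 7, 7, 6, 6, 7, 7, 7, 6, 4, 6, 7, 2, 6, 6, 2, 4, 4]
```

Run:
```python
from h import *
c=cam("wrist");go([.589,-.017,.2],-31.3)
# silhouette mids on axis plane z=.033 (approximately)
a=onz(c,[[324.2,180],[322.8,264]],.0345); d=a[0]-a[1]; print(a,np.degrees(np.arctan2(d[1],d[0])))
u=d/np.linalg.norm(d)
# along-axis features at top line z=.048
q=onz(c,[[323.5,199.3],[323.3,239],[322.8,273.5],[324.3,162.5]],.048)
sx=(q-a[0])@u; print(sx, "cap edge uses .051",(onz(c,[[324.3,162.5]],.051)-a[0])@u)
for off,s in((0,(sx[0]+sx[1])/2),(50,sx[2])): print("centre",a[0]+u*(s+off/1000))
```

```text
t 2.05 tcp [ 0.589  -0.0178  0.1998] hdg -31.33 F [ 0.66 -0.81 -0.41] gap 0.996
dp [-0.0007 -0.0002 -0.0004] dr [ 0.0001 -0.0006  0.0004]
[[ 0.61381475 -0.03486326  0.0345    ]
 [ 0.54956273  0.00511329  0.0345    ]] -31.889193234225953
[-0.01330645 -0.04728128 -0.07890559  0.01608348] cap edge uses .051 [0.01646568]
centre [ 0.5880931  -0.01885967  0.0345    ]
centre [ 0.58927184 -0.01959307  0.0345    ]
```

>>> play_rows(commands=[{"gripper": 0, "dp": [0, 0.04, 0], "dr": [0, 0.007, 0]}, {"gripper": 0, "dp": [0, 0.08, 0], "dr": [0, 0.007, 0]}, {"gripper": 0, "dp": [0, 0.11, 0], "dr": [0, 0.007, 0]}, {"gripper": 0, "dp": [0, 0.14, 0], "dr": [0, 0.007, 0]}, {"gripper": 0, "dp": [0, 0.16, 0], "dr": [0, 0.007, 0]}, {"gripper": 0, "dp": [0, 0.175, 0], "dr": [0, 0.007, 0]}, {"gripper": 0, "dp": [0, 0.186, 0], "dr": [0, 0.007, 0]}, {"gripper": 0, "dp": [0, 0.186, 0], "dr": [0, 0.007, 0]}])

```text
t: 2.85
tcp_pos: [0.5883, -0.0185, 0.013]
tool_rot: [-0.895, 1.606, -1.605]
ft_force: [-0.5, 0.0, 0.2]
finger_gap: 1.003
```

Run:
```python
from h import *
c=cam("wrist");go([.589,-.018,.013],-31.8)
cv2.imwrite('pics/w2.png',c['image'][:,:,::-1])
```

```text
t 2.9 tcp [ 0.5889 -0.0183  0.0139] hdg -31.77 F [-0.1  -0.36 -0.5 ] gap 1.003
dp [-0.0003  0.0009 -0.0001] dr [0.0002 0.0006 0.0007]
```

View pics/w2.png

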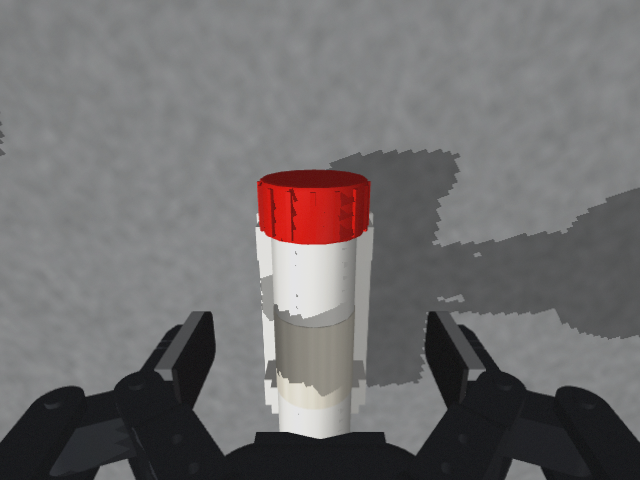

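Run:
```python
from h import *
c=cam("wrist");s=manip.get_state();R=Ro.from_rotvec(s["tool_rot"]).as_matrix();p=np.array(s["tcp_pos"])
X=onz(c,[[314,325],[314,406],[314,240]],.048);print(((X-p)@R).round(4))
X=onz(c,[[313.5,260],[314.5,380]],.035);print(((X-p)@R).round(4))
```

```text
[[-0.0024 -0.0336  0.0164]
 [-0.0025 -0.0336 -0.0173]
 [-0.0022 -0.0336  0.0465]]
[[-0.0026 -0.0206  0.0345]
 [-0.0025 -0.0206 -0.0167]]
```

>>> play_rows(commands=[{"gripper": 0, "dp": [-0.0025, 0.001, 0], "dr": [0, 0, 0]}, {"gripper": 0, "dp": [-0.0025, 0.001, 0], "dr": [0, 0, 0]}, {"gripper": 255, "dp": [-0.0025, 0.001, 0], "dr": [0, 0, 0]}, {"gripper": 255, "dp": [-0.0025, 0.001, 0], "dr": [0, 0, 0]}, {"gripper": 255, "dp": [-0.0025, 0.001, 0], "dr": [0, 0, 0]}, {"gripper": 255, "dp": [-0.0025, 0.001, 0], "dr": [0, 0, 0]}, {"gripper": 255, "dp": [-0.0025, 0.001, 0], "dr": [0, 0, 0]}, {"gripper": 255, "dp": [-0.0025, 0.001, 0], "dr": [0, 0, 0]}])

```text
t: 3.75
tcp_pos: [0.5905, -0.0163, 0.0137]
tool_rot: [-0.894, 1.604, -1.605]
ft_force: [-3.5, -0.8, 6.3]
finger_gap: 0.332
```

Run:
```python
from h import *
c=cam("wrist");go([.589,-.018,.013],-31.8)
cv2.imwrite('pics/w3.png',c['image'][:,:,::-1])
```

```text
t 3.8 tcp [ 0.5905 -0.0163  0.0137] hdg -31.77 F [-3.   -0.76  6.34] gap 0.334
dp [ 0.0023  0.0007 -0.0004] dr [-0.0005  0.0006  0.0004]
```

View pics/w3.png

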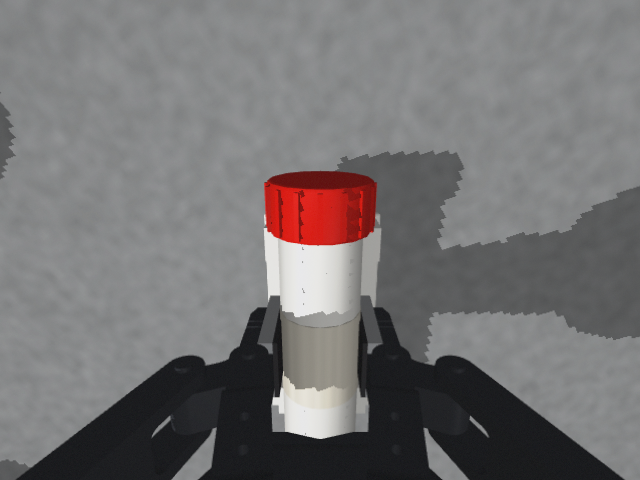

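>>> play_rows(commands=[{"gripper": 255, "dp": [0, -0.02, 0], "dr": [0, 0, 0]}, {"gripper": 255, "dp": [0, -0.06, 0], "dr": [0, 0, 0]}, {"gripper": 255, "dp": [0, -0.1, 0], "dr": [0, 0, 0]}, {"gripper": 255, "dp": [0, -0.15, 0], "dr": [0, 0, 0]}, {"gripper": 255, "dp": [-0.02, -0.19, -0.03], "dr": [0, -0.14, 0]}, {"gripper": 255, "dp": [-0.05, -0.2, -0.07], "dr": [0, -0.28, 0]}, {"gripper": 255, "dp": [-0.08, -0.2, -0.11], "dr": [0, -0.42, 0]}, {"gripper": 255, "dp": [-0.096, -0.2, -0.142], "dr": [0, -0.56, 0]}])

```text
t: 4.6
tcp_pos: [0.5195, 0.143, 0.2144]
tool_rot: [-1.214, 1.199, -1.201]
ft_force: [0.4, 0.5, -0.9]
finger_gap: 0.33
```

```bash
python3 -c "
from h import *
go([.52,.14,.215],6.9)"
```

```text
t 4.6 tcp [0.5195 0.143  0.2144] hdg 0.72 F [ 0.4   0.47 -0.9 ] gap 0.33
dp [ 0.003  -0.0006  0.0005] dr [-1.800e-03 -1.078e-01 -1.000e-04]
```

>>> play_rows(commands=[{"gripper": 255, "dp": [0.003, 0, 0], "dr": [0, -0.108, 0]}, {"gripper": 255, "dp": [0.003, 0, 0], "dr": [0, -0.108, 0]}, {"gripper": 255, "dp": [0.003, 0, 0], "dr": [0, -0.108, 0]}, {"gripper": 255, "dp": [0.003, 0, 0], "dr": [0, -0.108, 0]}, {"gripper": 255, "dp": [0.003, 0, 0], "dr": [0, -0.108, 0]}, {"gripper": 255, "dp": [0.003, 0, 0], "dr": [0, -0.108, 0]}, {"gripper": 255, "dp": [0.003, 0, 0], "dr": [0, -0.108, 0]}, {"gripper": 255, "dp": [0.003, 0, 0], "dr": [0, -0.108, 0]}])

```text
t: 5.4
tcp_pos: [0.5196, 0.1399, 0.2144]
tool_rot: [-1.262, 1.119, -1.121]
ft_force: [0.2, 0.4, -1.6]
finger_gap: 0.336
```

Run:
```python
from h import *
go([.52,.14,.215],6.9)
s=manip.get_state();c=cam("wrist");np.save("w4.npy",np.array([dict(c=c,s=s)],dtype=object),allow_pickle=True)
cv2.imwrite('pics/w4.png',c['image'][:,:,::-1])
for col in("blue","yellow"):
    print(col,[(a,b.tolist(),d.tolist()) for a,b,d in blobs(mask(c,col),80)[0]])
```

```text
t 5.4 tcp [0.5196 0.1399 0.2144] hdg 6.88 F [ 0.19  0.38 -1.63] gap 0.336
dp [-0.     -0.0006  0.0004] dr [-0.0018 -0.0003 -0.    ]
blue [(np.int32(617), [150.0, 176.3], [133, 166, 34, 23]), (np.int32(407), [182.4, 176.5], [172, 166, 22, 22]), (np.int32(526), [162.8, 261.6], [148, 250, 31, 24]), (np.int32(360), [192.9, 261.6], [183, 250, 21, 24])]
yellow [(np.int32(1823), [178.9, 289.4], [144, 271, 69, 36]), (np.int32(368), [198.6, 455.9], [181, 436, 31, 33])]
```

View pics/w4.png

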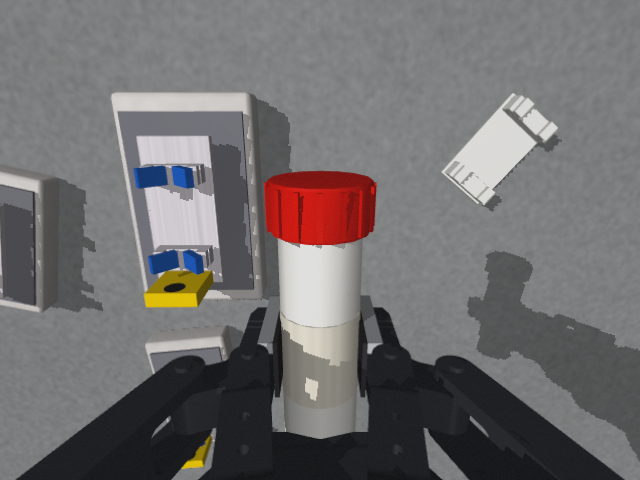

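Run:
```python
import cv2
im=cv2.imread('pics/w4.png')[155:315,125:225]
cv2.imwrite('pics/w4c.png',cv2.resize(im,None,fx=3.7,fy=3.7,interpolation=cv2.INTER_CUBIC))
```

```text
(no output)
```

View pics/w4c.png

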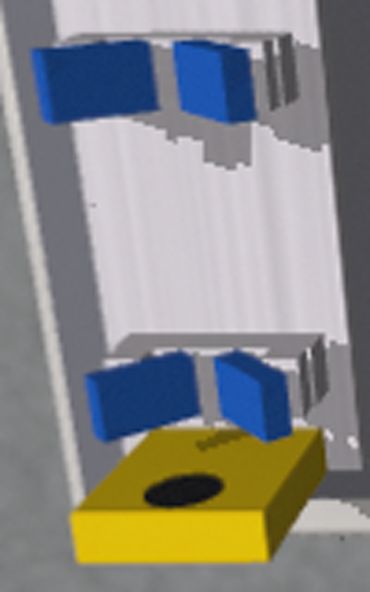

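Run:
```python
from h import *
D=np.load("w4.npy",allow_pickle=True)[0];c=D["c"];s=D["s"]
R=Ro.from_rotvec(s["tool_rot"]).as_matrix();p=np.array(s["tcp_pos"])
f=lambda x,y:[125+(x+.5)/3.7-.5,155+(y+.5)/3.7-.5]
def show(n,px,z):
    X=onz(c,px,z);print(n,X.round(4).tolist(),"tool",((X-p)@R).round(4).tolist());return X
y=show("stop top front",[f(74,511),f(270,511)],.106);print(np.linalg.norm(y[0]-y[1]),np.degrees(np.arctan2(*(y[0]-y[1])[1::-1]))-90)
print("mid",y.mean(0))
show("window z.096",[f(183,490)],.096)
show("left V top edge",[f(35,50),f(50,122),f(87,376),f(103,440)],.092)
show("right V top edge",[f(232,45),f(252,122),f(270,376-20),f(290,440)],.092)
# tube silhouettes in hand
X=show("cap/barrel top",[[320,243],[320,325]],p[2]+.019+.015)
m=mask(c,"red")
for r in(200,225): 
    q=np.flatnonzero(m[r,200:450])+200;print(r,q[0],q[-1])
h=hsv(c);g=c["image"].sum(2)
for r in(260,285): print(r,[int(v) for v in g[r,272:290]],[int(v) for v in g[r,355:370]])
```

```text
stop top front [[0.46, 0.265, 0.106], [0.4647, 0.2258, 0.106]] tool [[-0.1314, 0.1083, -0.0443], [-0.0918, 0.1083, -0.0443]]
0.03957439787707422 6.808712340610569
mid [0.46237643 0.24540114 0.106     ]
window z.096 [[0.462, 0.2469, 0.096]] tool [[-0.1131, 0.1183, -0.0446]]
left V top edge [[0.5501, 0.2758, 0.092], [0.5364, 0.2735, 0.092], [0.4837, 0.2679, 0.092], [0.4695, 0.265, 0.092]] tool [[-0.1313, 0.1225, 0.0464], [-0.1306, 0.1225, 0.0325], [-0.1314, 0.1224, -0.0205], [-0.1301, 0.1224, -0.0349]]
right V top edge [[0.5557, 0.2387, 0.092], [0.5412, 0.2347, 0.092], [0.4927, 0.2305, 0.092], [0.4742, 0.2261, 0.092]] tool [[-0.0937, 0.1225, 0.0475], [-0.0915, 0.1225, 0.0326], [-0.0932, 0.1224, -0.016], [-0.091, 0.1224, -0.0349]]
cap/barrel top [[0.5651, 0.1456, 0.2484], [0.5362, 0.142, 0.2484]] tool [[-0.0001, -0.0339, 0.046], [-0.0001, -0.034, 0.0168]]
200 265 375
225 266 373
260 [260, 263, 262, 260, 260, 258, 356, 487, 518, 545, 564, 583, 604, 617, 624, 629, 631, 636] [390, 379, 368, 350, 341, 324, 327, 381, 394, 393, 396, 392, 384, 383, 381]
285 [255, 256, 258, 255, 256, 253, 258, 364, 491, 526, 548, 569, 595, 615, 622, 628, 632, 636] [376, 365, 349, 333, 321, 324, 374, 379, 379, 382, 383, 382, 384, 384, 385]
```

>>> play_rows(commands=[{"gripper": 255, "dp": [-0.04, 0, 0.005], "dr": [0, 0, 0]}, {"gripper": 255, "dp": [-0.08, 0, 0.01], "dr": [0, 0, 0]}, {"gripper": 255, "dp": [-0.1116, 0, 0.0125], "dr": [0, 0, 0]}, {"gripper": 255, "dp": [-0.1116, 0.03, 0.0125], "dr": [-0.001, 0, 0]}, {"gripper": 255, "dp": [-0.1116, 0.06, 0.0125], "dr": [-0.001, 0, 0]}, {"gripper": 255, "dp": [-0.1116, 0.09, 0.0125], "dr": [-0.001, 0, 0]}, {"gripper": 255, "dp": [-0.1116, 0.104, 0.0125], "dr": [-0.001, 0, 0]}, {"gripper": 255, "dp": [-0.1116, 0.104, 0.0125], "dr": [-0.001, 0, 0]}])

```text
t: 6.25
tcp_pos: [0.5179, 0.2518, 0.1089]
tool_rot: [-1.266, 1.121, -1.12]
ft_force: [0.8, -0.0, -0.6]
finger_gap: 0.329
```

Run:
```python
from h import *
D=np.load("w4.npy",allow_pickle=True)[0];s=D["s"]
R=Ro.from_rotvec(s["tool_rot"]).as_matrix();p=np.array(s["tcp_pos"])
T=p+R@[-.1116,p[2]-.0767,.0065];print("seated tcp",T)
cw=cam("wrist");go(T,6.9);cv2.imwrite('pics/w5.png',cw['image'][:,:,::-1])
c=cam("scene");im=c["image"][140:270,270:430];cv2.imwrite('pics/s5.png',cv2.resize(im[:,:,::-1],None,fx=4,fy=4,interpolation=cv2.INTER_CUBIC))
```

```text
seated tcp [0.51288149 0.25153611 0.07671364]
t 6.3 tcp [0.5187 0.2523 0.1104] hdg 6.89 F [-0.52 -0.44 -0.04] gap 0.331
dp [ 0.      0.0337 -0.0058] dr [ 0.0001 -0.0002  0.0002]
```

View pics/w5.png

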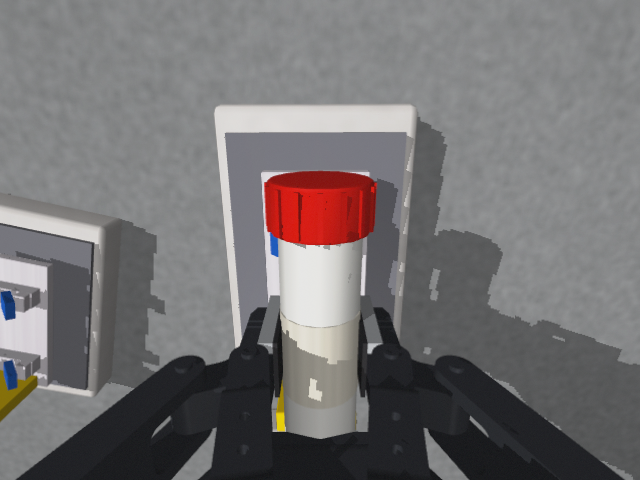

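View pics/s5.png

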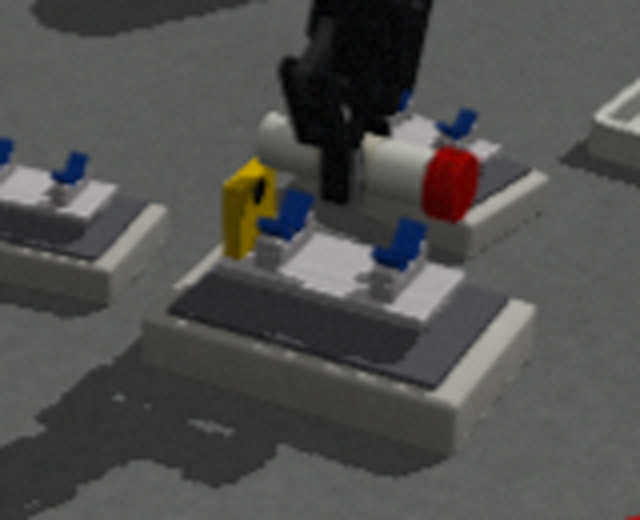

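Run:
```python
from h import *
im=cv2.imread('pics/w5.png')
cv2.imwrite('pics/w5c.png',cv2.resize(im[95:255,205:430],None,fx=3.5,fy=3.5,interpolation=cv2.INTER_CUBIC))
cv2.imwrite('pics/w5d.png',cv2.resize(im[360:445,250:390],None,fx=5,fy=5,interpolation=cv2.INTER_CUBIC))
```

```text
(no output)
```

View pics/w5c.png

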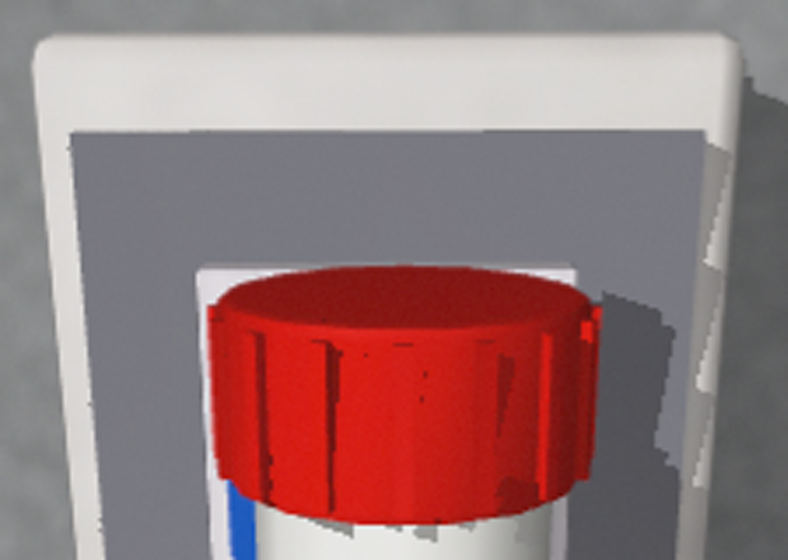

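View pics/w5d.png

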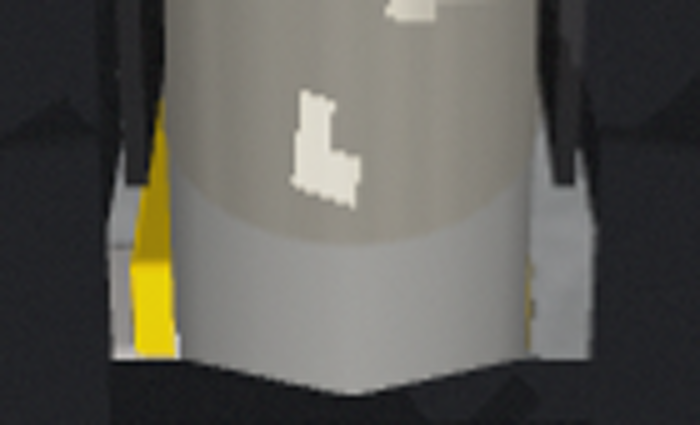

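The wrist view shows the tube about 2 mm too far along tool +x of the V. The yellow stop is centred at column 316, the housing at 315.6 and the tube at 320. I'll correct that while lowering.

>>> play_rows(commands=[{"gripper": 255, "dp": [-0.0019, 0, 0], "dr": [0, -0.002, 0]}, {"gripper": 255, "dp": [-0.0019, 0.006, 0], "dr": [0, -0.002, 0]}, {"gripper": 255, "dp": [-0.0019, 0.012, 0], "dr": [0, -0.002, 0]}, {"gripper": 255, "dp": [-0.0019, 0.018, 0], "dr": [0, -0.002, 0]}, {"gripper": 255, "dp": [-0.0019, 0.022, 0], "dr": [0, -0.002, 0]}, {"gripper": 255, "dp": [-0.0019, 0.026, 0], "dr": [0, -0.002, 0]}, {"gripper": 255, "dp": [-0.0019, 0.028, 0], "dr": [0, -0.002, 0]}, {"gripper": 255, "dp": [-0.0019, 0.028, 0], "dr": [0, -0.002, 0]}])

```text
t: 7.15
tcp_pos: [0.5189, 0.2544, 0.083]
tool_rot: [-1.264, 1.118, -1.119]
ft_force: [0.1, 0.3, -0.4]
finger_gap: 0.331
```

Run:
```python
from h import *
cw=cam("wrist");go([.51288,.25153,.0767],6.9);cv2.imwrite('pics/w6.png',cv2.resize(cw['image'][95:445,205:430,::-1],None,fx=1.7,fy=1.7,interpolation=cv2.INTER_CUBIC))
c=cam("scene");im=c["image"][140:250,290:430];cv2.imwrite('pics/s6.png',cv2.resize(im[:,:,::-1],None,fx=5,fy=5,interpolation=cv2.INTER_CUBIC))
```

```text
t 7.2 tcp [0.519  0.2545 0.0833] hdg 7.01 F [-0.35  0.08 -0.69] gap 0.327
dp [ 0.0022  0.0065 -0.0064] dr [-0.0013  0.0019 -0.0004]
```

View pics/w6.png

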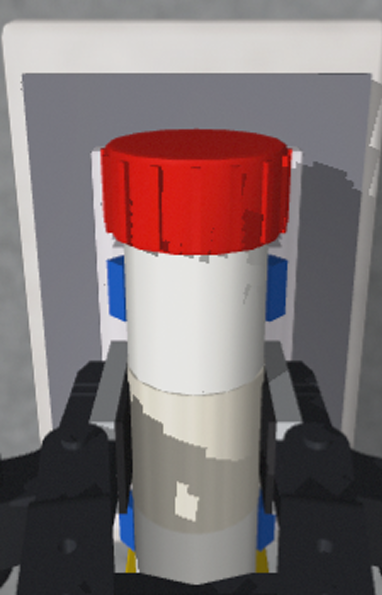

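View pics/s6.png

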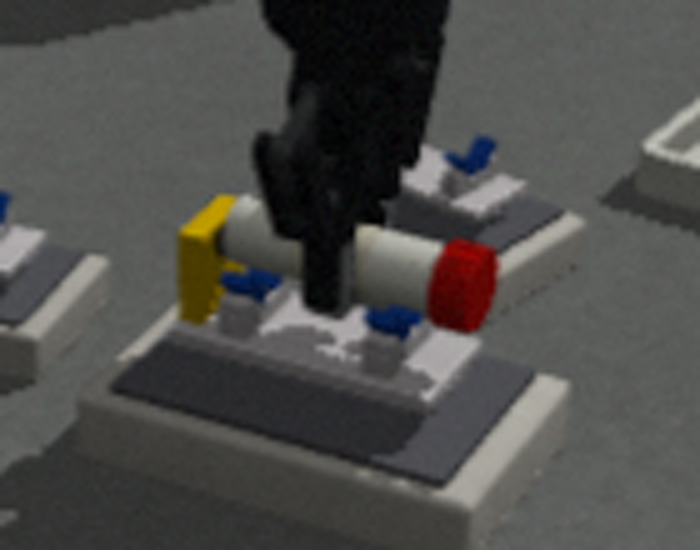

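The tube is now centred, with equal blue strips visible either side. Next I slide it toward the stop and feel for contact.

>>> play_rows(commands=[{"gripper": 255, "dp": [0, 0.002, -0.001], "dr": [0, 0, 0]}, {"gripper": 255, "dp": [0, 0.002, -0.002], "dr": [0, 0, 0]}, {"gripper": 255, "dp": [0, 0.002, -0.003], "dr": [0, 0, 0]}, {"gripper": 255, "dp": [0, 0.002, -0.004], "dr": [0, 0, 0]}, {"gripper": 255, "dp": [0, 0.002, -0.0045], "dr": [0, 0, 0]}, {"gripper": 255, "dp": [0, 0.002, -0.005], "dr": [0, 0, 0]}, {"gripper": 255, "dp": [0, 0.002, -0.005], "dr": [0, 0, 0]}, {"gripper": 255, "dp": [0, 0.002, -0.005], "dr": [0, 0, 0]}])

```text
t: 8.05
tcp_pos: [0.5141, 0.254, 0.0814]
tool_rot: [-1.263, 1.118, -1.119]
ft_force: [-0.6, 0.8, -0.4]
finger_gap: 0.332
```

```bash
cat >> h.py <<'E'
def ftool():
    s=manip.get_state();R=Ro.from_rotvec(s["tool_rot"]).as_matrix();print("F tool",(R.T@np.array(s["ft_force"])).round(2),"M tool",(R.T@np.array(s["torque"])).round(3))
E
python3 - <<'E'
from h import *
go([.51288,.25153,.0767],6.9);ftool()
for i in range(3): cam("wrist");ftool()
E
```

```text
t 8.05 tcp [0.5141 0.254  0.0814] hdg 7.01 F [-0.64  0.81 -0.44] gap 0.332
dp [ 0.0023  0.0047 -0.0015] dr [-0.0015  0.0018 -0.0004]
F tool [-0.88  0.44 -0.54] M tool [-0.038 -0.048 -0.049]
F tool [ 0.13  1.48 -0.25] M tool [-0.037  0.014  0.   ]
F tool [-1.26  0.88 -0.21] M tool [-0.036 -0.016 -0.093]
F tool [ 0.47  1.06 -0.15] M tool [-0.006 -0.023 -0.032]
```

>>> play_rows(commands=[{"gripper": 255, "dp": [0, 0, -0.0005], "dr": [0, 0, 0]}, {"gripper": 255, "dp": [0, 0, -0.001], "dr": [0, 0, 0]}, {"gripper": 255, "dp": [0, 0, -0.0014], "dr": [0, 0, 0]}, {"gripper": 255, "dp": [0, 0, -0.0017], "dr": [0, 0, 0]}, {"gripper": 255, "dp": [0, 0, -0.002], "dr": [0, 0, 0]}, {"gripper": 255, "dp": [0, 0, -0.002], "dr": [0, 0, 0]}, {"gripper": 255, "dp": [0, 0, -0.002], "dr": [0, 0, 0]}, {"gripper": 255, "dp": [0, 0, -0.002], "dr": [0, 0, 0]}])

```text
t: 9.0
tcp_pos: [0.5126, 0.2538, 0.0816]
tool_rot: [-1.262, 1.118, -1.119]
ft_force: [5.1, 0.4, -1.7]
finger_gap: 0.333
```

Run:
```python
from h import *
go([.51288,.25153,.0767],6.9);ftool()
for i in range(2): cam("wrist");ftool()
c=cam("scene");im=c["image"][140:250,290:430];cv2.imwrite('pics/s7.png',cv2.resize(im[:,:,::-1],None,fx=5,fy=5,interpolation=cv2.INTER_CUBIC))
```

```text
t 9.0 tcp [0.5126 0.2538 0.0816] hdg 6.99 F [ 5.11  0.37 -1.66] gap 0.333
dp [ 0.0022  0.0049 -0.    ] dr [-0.0024  0.0016 -0.0007]
F tool [0.26 1.67 5.11] M tool [ 1.132 -0.106 -0.04 ]
F tool [0.16 1.79 5.15] M tool [ 1.112 -0.072 -0.048]
F tool [0.42 1.8  5.72] M tool [ 1.122 -0.038 -0.083]
```

View pics/s7.png

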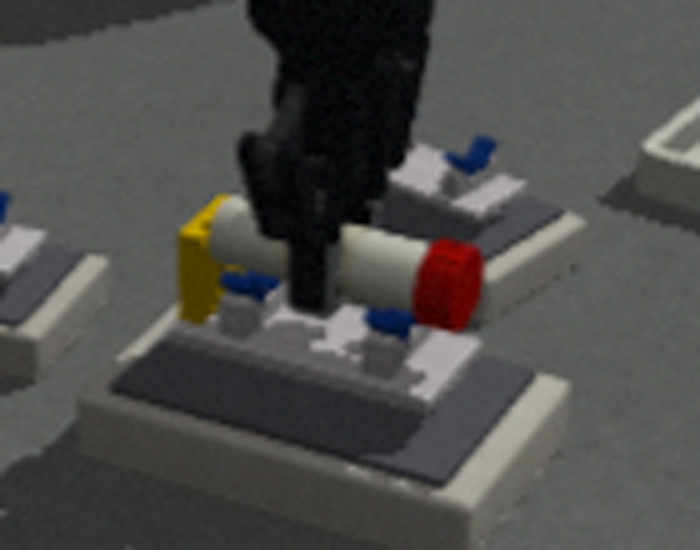

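The foot meets the stop at 5 N, where predicted. I ease off slightly and go down into the V.

>>> play_rows(commands=[{"gripper": 255, "dp": [0, 0, 0.0003], "dr": [0.002, 0, 0]}, {"gripper": 255, "dp": [0, 0.001, 0.0003], "dr": [0.002, 0, 0]}, {"gripper": 255, "dp": [0, 0.002, 0.0003], "dr": [0.002, 0, 0]}, {"gripper": 255, "dp": [0, 0.003, 0.0003], "dr": [0.002, 0, 0]}, {"gripper": 255, "dp": [0, 0.004, 0.0003], "dr": [0.002, 0, 0]}, {"gripper": 255, "dp": [0, 0.005, 0.0003], "dr": [0.002, 0, 0]}, {"gripper": 255, "dp": [0, 0.006, 0.0003], "dr": [0.002, 0, 0]}, {"gripper": 255, "dp": [0, 0.006, 0.0003], "dr": [0.002, 0, 0]}])

```text
t: 9.95
tcp_pos: [0.5128, 0.2537, 0.0755]
tool_rot: [-1.261, 1.116, -1.12]
ft_force: [-1.5, -1.6, 3.0]
finger_gap: 0.327
```

Run:
```python
from h import *
go([.51288,.25153,.0767],6.9);ftool()
for i in range(2): cam("wrist");ftool()
```

```text
t 9.95 tcp [0.5128 0.2537 0.0755] hdg 6.99 F [-1.51 -1.57  3.03] gap 0.327
dp [ 0.0021 -0.0012 -0.0002] dr [-0.0041  0.0016 -0.0004]
F tool [ 1.37 -3.04 -1.68] M tool [-0.308 -0.047 -0.32 ]
F tool [ 1.12 -2.54 -0.46] M tool [-0.276 -0.072 -0.321]
F tool [ 1.67 -2.19 -1.79] M tool [-0.34  -0.026 -0.319]
```

>>> play_rows(commands=[{"gripper": 255, "dp": [0.0003, 0, -0.0003], "dr": [-0.003, 0, 0]}, {"gripper": 255, "dp": [0.0003, 0.001, -0.0003], "dr": [-0.003, 0, 0]}, {"gripper": 255, "dp": [0.0003, 0.002, -0.0003], "dr": [-0.003, 0, 0]}, {"gripper": 255, "dp": [0.0003, 0.003, -0.0003], "dr": [-0.003, 0, 0]}, {"gripper": 255, "dp": [0.0003, 0.004, -0.0003], "dr": [-0.003, 0, 0]}, {"gripper": 255, "dp": [0.0003, 0.005, -0.0003], "dr": [-0.003, 0, 0]}, {"gripper": 255, "dp": [0.0003, 0.006, -0.0003], "dr": [-0.003, 0, 0]}, {"gripper": 255, "dp": [0.0003, 0.006, -0.0003], "dr": [-0.003, 0, 0]}])

```text
t: 10.85
tcp_pos: [0.5128, 0.2534, 0.0697]
tool_rot: [-1.263, 1.118, -1.119]
ft_force: [-0.5, -2.6, 7.8]
finger_gap: 0.335
```

Run:
```python
from h import *
go([.51288,.25153,.0767],6.9);ftool()
for i in range(2): cam("wrist");ftool()
c=cam("scene");im=c["image"][140:250,290:430];cv2.imwrite('pics/s8.png',cv2.resize(im[:,:,::-1],None,fx=5,fy=5,interpolation=cv2.INTER_CUBIC))
c=cam("wrist");cv2.imwrite('pics/w8.png',c["image"][:,:,::-1])
```

```text
t 10.85 tcp [0.5128 0.2534 0.0697] hdg 7.0 F [-0.45 -2.61  7.76] gap 0.335
dp [ 0.0019 -0.007  -0.0001] dr [-0.0015  0.0017 -0.0005]
F tool [ 2.53 -7.76 -0.75] M tool [-0.165  0.003 -0.294]
F tool [ 1.1  -8.   -0.11] M tool [-0.145 -0.043 -0.192]
F tool [ 0.94 -6.81 -0.21] M tool [-0.155 -0.07  -0.279]
```

View pics/s8.png

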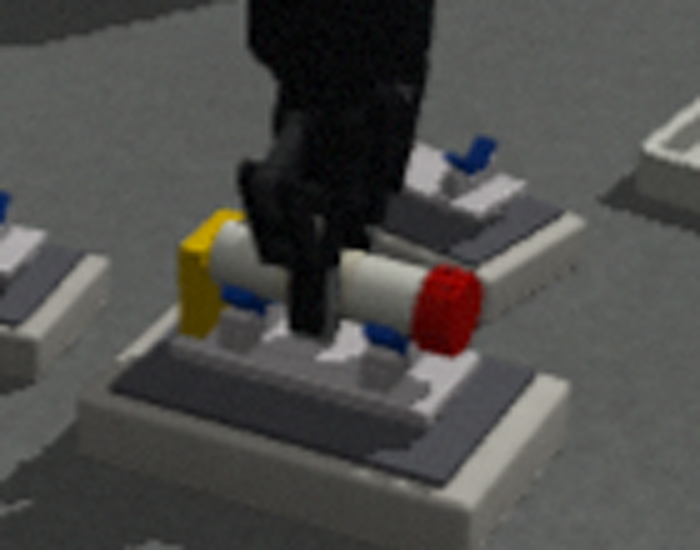

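View pics/w8.png

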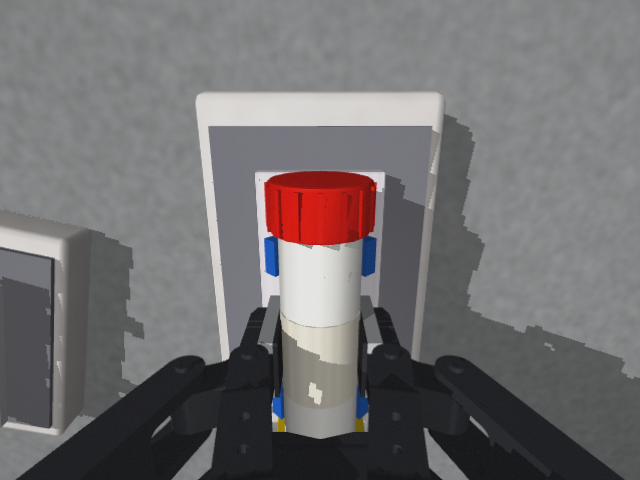

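>>> play_rows(commands=[{"gripper": 255, "dp": [0.0003, 0.0005, -0.0003], "dr": [-0.001, 0, 0]}, {"gripper": 255, "dp": [0.0003, 0.001, -0.0003], "dr": [-0.001, 0, 0]}, {"gripper": 255, "dp": [0.0003, 0.0013, -0.0003], "dr": [-0.001, 0, 0]}, {"gripper": 255, "dp": [0.0003, 0.0015, -0.0003], "dr": [-0.001, 0, 0]}, {"gripper": 255, "dp": [0.0003, 0.0015, -0.0003], "dr": [-0.001, 0, 0]}, {"gripper": 255, "dp": [0.0003, 0.0015, -0.0003], "dr": [-0.001, 0, 0]}, {"gripper": 255, "dp": [0.0003, 0.0015, -0.0003], "dr": [-0.001, 0, 0]}, {"gripper": 255, "dp": [0.0003, 0.0015, -0.0003], "dr": [-0.001, 0, 0]}])

```text
t: 11.85
tcp_pos: [0.5128, 0.2534, 0.0685]
tool_rot: [-1.263, 1.118, -1.119]
ft_force: [0.6, -1.0, 7.6]
finger_gap: 0.335
```

Run:
```python
from h import *
go([.51288,.25153,.0767],6.9);ftool()
a=cam("scene");ftool()
for i in range(3): cam("wrist");ftool()
# cradle drop: yellow top / blue in scene vs start
s0=cv2.imread("pics/scene0.png")[:,:,::-1]
for im in(s0,a["image"]):
    m=mask(dict(image=np.ascontiguousarray(im)),"yellow");print([(x,b.tolist(),d.tolist()) for x,b,d in blobs(m,60)[0]])
b=dict(a);X=np.array([.4624,.2454,.106]);print(proj(a,[X,X-[0,0,.008]]))
c=cam("wrist");cv2.imwrite('pics/w9.png',cv2.resize(c['image'][215:445,225:415,::-1],None,fx=2.5,fy=2.5,interpolation=cv2.INTER_CUBIC))
```

```text
t 11.85 tcp [0.5128 0.2534 0.0685] hdg 7.0 F [ 0.63 -1.03  7.64] gap 0.335
dp [ 0.0018 -0.0082 -0.0001] dr [-0.0012  0.0017 -0.0009]
F tool [ 1.1  -7.64  0.51] M tool [-0.15  -0.086 -0.148]
F tool [ 0.7  -7.48 -1.1 ] M tool [-0.072 -0.064 -0.094]
F tool [-0.24 -7.57 -0.55] M tool [-0.125 -0.059 -0.135]
F tool [ 0.67 -8.03 -0.75] M tool [-0.147 -0.045 -0.129]
F tool [ 1.45 -7.66  0.09] M tool [-0.081 -0.091 -0.152]
[(np.int32(92), [362.3, 162.1], [358, 155, 10, 16]), (np.int32(100), [262.0, 176.8], [258, 169, 9, 17]), (np.int32(233), [331.5, 190.8], [326, 179, 13, 26])]
[(np.int32(100), [262.0, 176.8], [258, 169, 9, 17]), (np.int32(159), [329.7, 195.4], [326, 182, 13, 26])]
[[333.55187287 182.70568108]
 [333.5396536  185.98041303]]
```

View pics/w9.png

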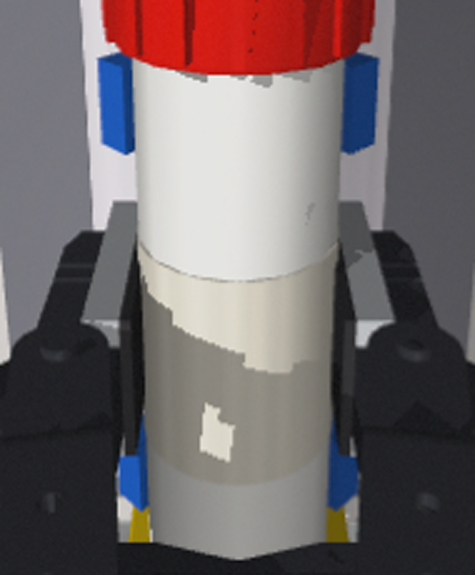

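```bash
python3 -c "
from h import *
ftool();print(manip.close_job())"
```

```text
F tool [ 0.94 -8.05 -0.35] M tool [-0.108 -0.036 -0.028]
the job is handed in; nothing more can be done
None
```

The red-capped tube is lying in the V of the largest reader, cap away from the yellow stop, and the gripper is still holding it pressed down. I handed the job in just after t ≈ 12 s. No verdict was reported.

**Last checks that looked right:**
- **Cradle travel:** The upward push was about 7.5–8 N. The stop dropped about 3 px in the scene view. Both suggest about 7 mm of the 12 mm travel.
- **Seating across the V:** Sideways force was within about 1.5 N. In the wrist view the blue faces show equally on both sides of the tube.
- **Heading:** The tool heading is 7.0°, against a V measured at about 6.9°.

**Less certain or disagreeing:**
- **Sideways position:** My first off-axis view put the V about 2 mm away from where the close-up view did. I went with the close-up, and the near-balanced side forces agree with it.
- **Foot against the stop:** I felt the stop at about 5 N and then eased off to go down. At the end the force along the tube was about zero, within the noise. The foot is therefore within a few tenths of a millimetre of the stop, but I have no clear final contact reading.
- **Other objects:** I did not measure the blue-capped tube, the pot or the dishes again at the end. The gripper's path stayed clear of them.

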